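Hang the tasting cup by its jar

ROBOT

A 6-joint arm with a two-finger parallel gripper is mounted at the origin on the work surface. World frame = base frame: x ahead of the robot, y to its left, z up, the work surface at z = 0. Lengths are in m, angles in degrees, forces in N, time in s.
With the tool pointing down it reaches from about 0.275 to 0.85 m from the base axis. Payload 19 kg.
Tool frame: the origin (TCP) lies midway between the tips of the shut fingers; the grasp point (between the pads) lies 19 mm behind it (bot.grip_depth is the distance from the TCP to the grasp point, in m); z points along the fingers, y is the direction in which the jaws open and shut (so a half turn about z gives the same grasp; the last joint's range is limited). The gripper opens to 85 mm and grips with 20 to 120 N. Pads are 22 mm wide; open, the fingers measure 114 mm over their backs; the gripper's body (76 mm by 85 mm) begins 54 mm behind the grasp point. The pads swing forward as they close: fully open they stand 13 mm farther back than shut.
Start: joints at [-83.193, 8.623, 82.357, -0, 89.026, -7.678], TCP at [0.144, -0.557, 0.231] pointing down, gripper open.
Joint ranges: [-160.23, 160.23], [-39.13, 120.54], [6.94, 153.29], [-79.49, 259.48], [9.18, 160.14], [-161.06, 161.06]. Speed limits (degrees/s): [108.29, 108.29, 127.2, 172.46, 172.46, 172.46].

INTERFACE

Orientations are given as a 3x3 rotation matrix whose columns are the frame's x, y, z axes.
In Python, from plant import bot gives the robot as it stands.
- The arm moves only by the tool send_rows, never from a script. Its argument "moves" is a list of rows, each a list of 2 entries, a list of its own where there are three numbers: the shift along the tool's x, y, z in mm, then the turn, a rotation vector about the tool's x, y, z in rad. In form: [[[tx, ty, tz], [wx, wy, wz]], ...]. A call has 1 to 10 rows; each row shifts and turns the pose as measured when the row begins, along the tool's axes as they then stand; what a row does not reach is not made up. A row lasts 1/12 s, in which the tool goes at most 41.7 mm and 7.16 degrees, less where a joint would pass 70% of its speed; a pose out of reach is approached as far as the arm can. A call is refused whole if a number of a shift passes 41.7 or a number of a turn 0.125, either way. A call with a gripper value outside its range is refused whole. "hand" is the opening, from 0 (shut) to 1 (fully open), set as the call begins (left out, the last holds). The fingers move at their own pace and stop on an object; "grip_force" is the grip in N (left out, the last holds). Time passes only in rows, so rows that do not move let the fingers close. It gives the time, the measured TCP pose, the force and the opening at its end, in the units of the state.
- bot.get_state(): the state, without advancing time (a new reading comes with each control period).
- bot.capture(name): name is "scene" or "top" or "wrist"; returns a dict with "img" (480x640x3 uint8, red, green, blue), "z_map" (480x640 float32, m along the optical axis (not along the pixel's ray), 0 where there is no reading), "camera_matrix" (3x3 intrinsics, pixels), "world_from_camera" (4x4, takes a point from camera to world coordinates); the wrist camera has in their place "mount" (4x4, takes a point from camera to tool coordinates, whose origin is the TCP and whose axes are the flange's). Camera axes: x right, y down, z forward; pixel columns grow to the right and rows downward; lengths in m; the calibration is good to about 2 mm. A picture is of the moment at which its call begins: read the wrist's pose just before it.
- bot.sign_off(): hands the job in, once; it reports no verdict.
The state is a dict: "clock": time; "qpos": joint angles; "joint_vel": joint speeds; "tau": joint torques, N m; "tool_pos": TCP position; "tool_rot": TCP orientation; "wrist_force": force on the tool from outside, world axes, zero at the start; "moment": the same for the moment, N m; "gripper_width": finger opening in m.
Only numpy, scipy, OpenCV 4.12 (cv2) and the standard library are available. Lean on these libraries where they do the work, as an engineer would, in place of code of your own. Each camera call takes 0.05 s, during which the arm holds its last target.

TASK

Take the carrier with the round cup and hook it over the steel rail at the end where no jars stand behind it (the left end, seen from the robot). Then slide it along the rail, without lifting it off, until it hangs centred in front of the tall jar, measured square to the rail, and let go so that it hangs still. Do not shift the carrier with the square cup or the tall jar.

Things in the scene. Friction and masses are not known exactly. Their poses are not given: they have to be found in the camera images.
- round_carrier: Steel carrier to hang, loose, 0.2 kg: round cup, 60 mm across, 48 high. Origin: centre of its underside. Over it a 26 mm wide hook: a strap up its -x rim, a roof-shaped ridge over the centre, a free lip on +x that ends at x 25, height 95 (mouth above the rim 47 high, open to +x). Grip tab on the ridge: 10 (x) by 26 (y), height 118 to 163. Hung, it swings freely, the rail's axis 110 above its underside.
- square_carrier: Bystander, not to be moved: the same steel hook and tab, at the same heights, on a square open cup, 60 x 60 mm and 48 mm high. Loose, standing on the table. Origin: centre of its underside. It, the round carrier and a low steel bowl stand about 140 mm apart in a row before the rail, in any order.
- rail: Fixed rail stand: a level round steel bar, 12 mm thick, its axis 165 mm above the table, along y from -290 to 290 mm, a 14 mm post with a 70 mm round foot at each end. Origin: on the table under the bar's middle; x points away from the robot, y to its left. First hang the carrier, mouth to +x, between y = 120 and 250 mm; at y = 190 post and table things are well clear.
- tall_jar: The tall one of three loose glass jars with steel lids in a row 120 mm beyond the rail, in any order, 110 mm apart, behind the middle and right of the rail: 165 mm high, 83 mm across; the others are 110 mm high. 0.6 kg. Origin: centre of its underside; its y is parallel to the rail's. It marks where, along the rail, the carrier must hang.
Not all that is in view belongs to the job. Leave any yellow look-alike of the round_carrier alone.

How it is judged:
By the outcome, as a careful person would: the job done as asked, in the order asked, and still so for the second after the job is handed in, with the robot touching nothing.
It also fails if it takes over 54 s, if anything falls off the work surface, if the arm or the gripper's body presses on something with over 40 N, if the wrist force passes 120 N, or if a joint passes its speed limit or range.

## Working session

There is one attempt and no reset: what is moved stays moved. The work goes in short steps, Python scripts to look and compute and a tool call to move; the robot and the scene stay as the last step left them, time stands still between calls to the robot, and variables do not carry over. Pictures are saved under pics/ and viewed, and the job is handed in when it is done.

Besides the shell and the picture viewer there is one more tool, called after "Request:" as a command line: name --argument value ..., lists and objects as JSON in quotes. send_rows: Moves the arm, as the interface text tells. Its arguments: {"type":"object","properties":{"moves":{"type":"array","items":{"type":"array"}},"hand":{"type":"number"},"grip_force":{"type":"number"}},"required":["moves"]}

```bash
ls; mkdir -p pics; python3 - <<'E'
from plant import bot
import cv2,numpy as np,pickle
print(bot.get_state())
for n in("scene","top","wrist"):
    c=bot.capture(n); cv2.imwrite(f"pics/a_{n}.png",c["img"][:,:,::-1]); pickle.dump(c,open(f"a_{n}.pkl","wb"))
    print(n,c["camera_matrix"],c.get("world_from_camera",c.get("mount")))
E
```

```text
pics
{'clock': 0.0, 'qpos': array([-8.31942721e+01,  8.65163142e+00,  8.23914388e+01,  6.85073830e-04,
        8.90266301e+01, -7.67825051e+00]), 'joint_vel': array([-0.06517686,  0.00041658,  0.05837024, -0.01353738,  0.03068744,
       -0.00567067]), 'tau': array([ 1.86860321e-03, -7.13046241e+01, -5.70874286e+01,  6.29749138e-05,
        8.93839169e-03, -2.85235490e-05]), 'tool_pos': array([ 0.14376305, -0.55649277,  0.23068231]), 'tool_rot': array([[ 9.68217680e-01,  2.50108989e-01, -1.32288415e-04],
       [ 2.50108963e-01, -9.68216941e-01,  1.20934533e-03],
       [ 1.74384254e-04, -1.20399605e-03, -9.99999260e-01]]), 'wrist_force': array([-0.0563589 ,  0.19990307, -0.6756163 ]), 'moment': array([ 0.02948771, -0.01386788,  0.01866242]), 'gripper_width': 0.08552314274988264}
scene [[433.787761     0.         321.14634729]
 [  0.         433.787761   235.86235485]
 [  0.           0.           1.        ]] [[ 0.84328362  0.46083044 -0.27660087  0.75960731]
 [ 0.53746121 -0.72576881  0.4294125  -0.42172728]
 [-0.00286193 -0.51077876 -0.85970743  0.66645786]
 [ 0.          0.          0.          1.        ]]
top [[460.55582414   0.         317.86830893]
 [  0.         460.55582414 244.70506172]
 [  0.           0.           1.        ]] [[ 0.0159476  -0.99533013  0.09520294  0.51123394]
 [-0.99986207 -0.01543318  0.00613739 -0.10556916]
 [-0.00463945 -0.09528769 -0.99543896  0.68355534]
 [ 0.          0.          0.          1.        ]]
wrist [[342.74630936   0.         320.12465914]
 [  0.         342.74630936 235.32864248]
 [  0.           0.           1.        ]] [[-6.04500842e-04 -9.44117864e-01 -3.29607484e-01  8.55497071e-02]
 [ 9.99999753e-01 -6.88916744e-04  1.39310889e-04 -5.16293126e-04]
 [-3.58598013e-04 -3.29607318e-01  9.44118047e-01 -1.40370533e-01]
 [ 0.00000000e+00  0.00000000e+00  0.00000000e+00  1.00000000e+00]]
```

View pics/a_scene.png

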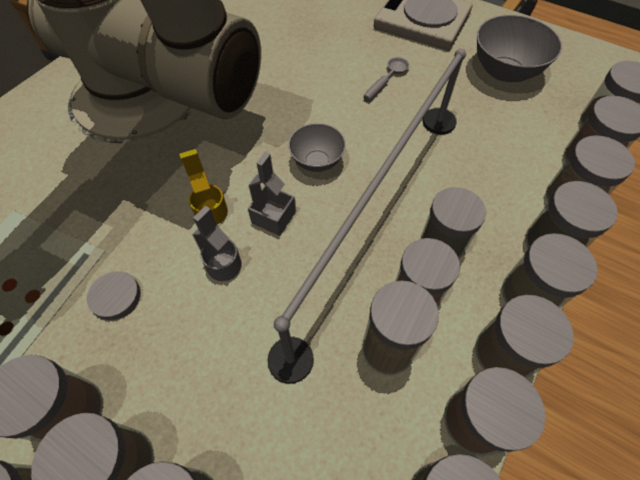

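View pics/a_top.png

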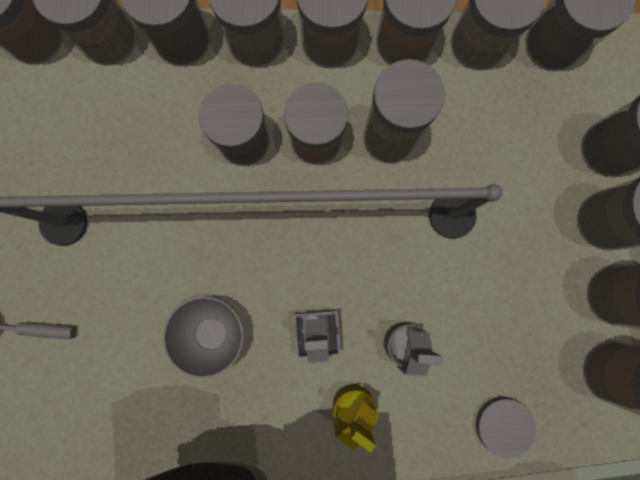

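View pics/a_wrist.png

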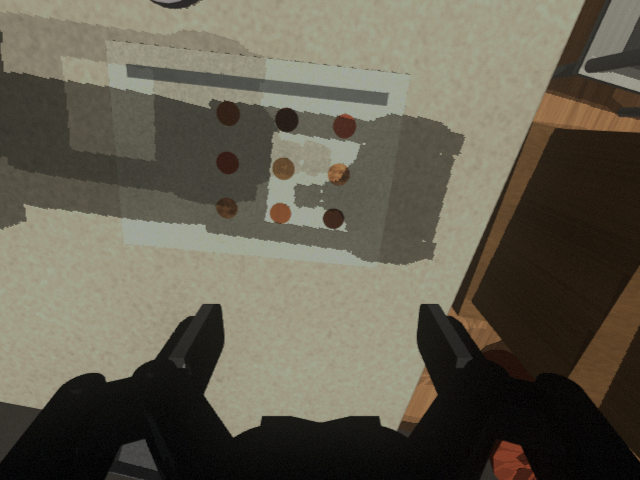

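The steel round carrier is at scene (215,250) / top (410,345). Look-alikes are the square carrier at scene (270,200) / top (318,335), the yellow round one at scene (205,195) / top (355,415), and the steel bowl. The tall jar is at scene (403,325) / top (408,95). Next I'll measure.

```bash
cat > h.py <<'E'
import numpy as np,cv2,pickle
def cloud(c,T=None):
    T=c["world_from_camera"] if T is None else T
    K=c["camera_matrix"];z=c["z_map"].astype(float)
    v,u=np.mgrid[0:480,0:640]
    P=np.stack([(u-K[0,2])/K[0,0]*z,(v-K[1,2])/K[1,1]*z,z],-1)
    W=P@T[:3,:3].T+T[:3,3]; W[z<=0]=np.nan
    return W
E
python3 - <<'E'
from h import *
for n in("top","scene"):
    c=pickle.load(open(f"a_{n}.pkl","rb"));W=cloud(c);img=c["img"]
    hsv=cv2.cvtColor(img,cv2.COLOR_RGB2HSV)
    print(n,"table z",np.nanmedian(W[...,2]))
    x,y,z=[W[...,i] for i in range(3)]
    # segments by height
    for lo,hi in((.09,.102),(.10,.125),(.158,.178)):
        m=((z>lo)&(z<hi)&(x>.1)&(x<.85)).astype(np.uint8)
        k,l,s,ce=cv2.connectedComponentsWithStats(m)
        for i in range(1,k):
            if s[i,4]>60:
                q=W[l==i]; print(lo,np.round(ce[i]),s[i,4],"med",np.median(q,0).round(3),"min",q.min(0).round(3),"max",q.max(0).round(3))
E
python3 - <<'E'
import cv2
a=cv2.imread('pics/a_top.png')[280:470,270:460];cv2.imwrite('pics/b1.png',cv2.resize(a,None,fx=3,fy=3,interpolation=cv2.INTER_CUBIC))
a=cv2.imread('pics/a_scene.png')[130:300,160:330];cv2.imwrite('pics/b2.png',cv2.resize(a,None,fx=3.3,fy=3.3,interpolation=cv2.INTER_CUBIC))
E
```

```text
top table z 0.0010786418040258372
0.09 [625. 134.] 341 med [ 0.716 -0.499  0.096] min [ 0.688 -0.521  0.09 ] max [ 0.765 -0.493  0.102]
0.09 [243. 140.] 172 med [ 0.698 -0.006  0.097] min [ 0.691 -0.027  0.09 ] max [0.743 0.04  0.102]
0.09 [389. 137.] 169 med [ 0.706 -0.19   0.096] min [ 0.701 -0.235  0.09 ] max [ 0.739 -0.166  0.102]
0.09 [316. 142.] 146 med [ 0.7   -0.097  0.097] min [ 0.695 -0.135  0.09 ] max [ 0.725 -0.057  0.102]
0.09 [622. 214.] 369 med [ 0.611 -0.49   0.096] min [ 0.577 -0.516  0.09 ] max [ 0.659 -0.484  0.102]
0.09 [ 27. 213.] 63 med [0.603 0.274 0.096] min [0.597 0.271 0.09 ] max [0.611 0.281 0.102]
0.09 [631. 294.] 317 med [ 0.511 -0.498  0.096] min [ 0.476 -0.514  0.09 ] max [ 0.546 -0.494  0.102]
0.09 [629. 380.] 375 med [ 0.405 -0.489  0.096] min [ 0.362 -0.509  0.09 ] max [ 0.44  -0.483  0.102]
0.09 [318. 360.] 126 med [ 0.423 -0.103  0.097] min [ 0.418 -0.117  0.092] max [ 0.428 -0.091  0.102]
0.09 [415. 373.] 137 med [ 0.409 -0.225  0.098] min [ 0.405 -0.239  0.093] max [ 0.416 -0.213  0.102]
0.09 [345. 441.] 135 med [ 0.325 -0.139  0.097] min [ 0.314
[... 4781 characters left out ...]
] 70 med [ 0.849 -0.342  0.116] min [ 0.848 -0.349  0.101] max [ 0.85  -0.332  0.121]
0.158 [193.  78.] 1471 med [ 0.276 -0.052  0.169] min [ 0.1   -0.067  0.158] max [0.314 0.119 0.178]
0.158 [363. 201.] 2898 med [ 0.618 -0.104  0.17 ] min [ 0.596 -0.31   0.159] max [0.634 0.283 0.177]
0.158 [189. 154.] 120 med [ 0.349 -0.155  0.162] min [ 0.337 -0.167  0.158] max [ 0.358 -0.142  0.165]
0.158 [264. 159.] 115 med [ 0.452 -0.103  0.163] min [ 0.444 -0.115  0.158] max [ 0.456 -0.088  0.165]
0.158 [202. 213.] 148 med [ 0.438 -0.228  0.162] min [ 0.43  -0.241  0.158] max [ 0.442 -0.215  0.165]
0.158 [404. 313.] 3487 med [ 0.742 -0.209  0.165] min [ 0.7   -0.247  0.158] max [ 0.782 -0.165  0.168]
```

View pics/b1.png

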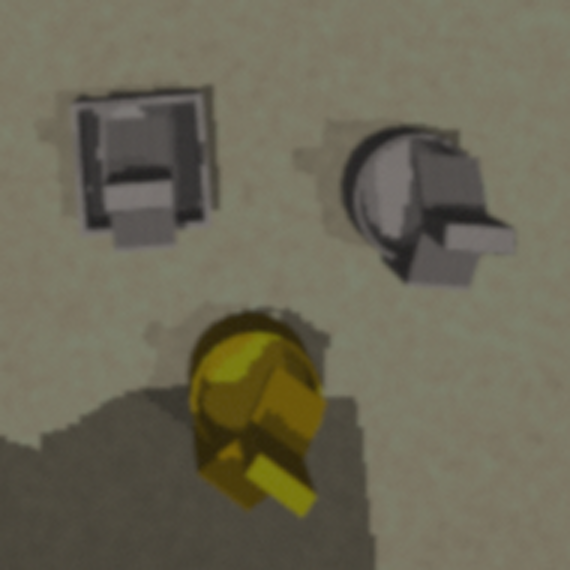

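View pics/b2.png

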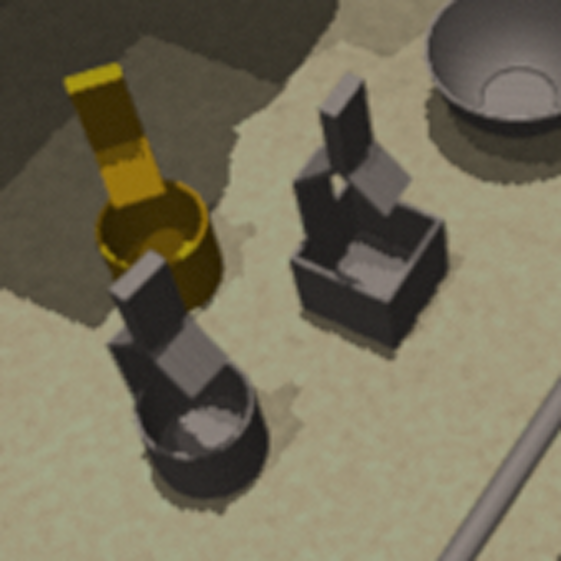

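The crops show the steel round cup (b1 about (430,200)), with its lip toward +x (away from the robot) and its strap on the robot side. The square cup (b1 (140,160)) and the yellow one (b1 (255,400)) are clearly distinct. Now I'll fit the rail, tab and jar.

```bash
python3 - <<'E'
from h import *
for n in("top","scene"):
    c=pickle.load(open(f"a_{n}.pkl","rb"));W=cloud(c)
    x,y,z=[W[...,i] for i in range(3)]
    m=(z>.150)&(z<.185)&(x>.57)&(x<.66)&(y>-.285)&(y<.27)
    q=W[m]; # crest: top points per y bin
    ys=np.arange(-.28,.26,.02);pt=[]
    for a in ys:
        b=q[(q[:,1]>=a)&(q[:,1]<a+.02)]
        if len(b)>20: pt.append([a+.01,(b[:,0].min()+b[:,0].max())/2,np.median(b[b[:,2]>np.percentile(b[:,2],70)][:,0]),b[:,2].max()])
    pt=np.array(pt)
    print(n,"mid fit",np.polyfit(pt[:,0],pt[:,1],1),"crest fit",np.polyfit(pt[:,0],pt[:,2],1),"ztop",np.median(pt[:,3]))
    # lids
    for nm,(cx,cy,lo,hi) in dict(tall=(.74,-.206,.158,.175),s1=(.736,-.096,.1,.118),s2=(.733,.013,.1,.118)).items():
        mm=((z>lo)&(z<hi)&(abs(x-cx)<.06)&(abs(y-cy)<.06)).astype(np.uint8)
        q=W[mm>0]; qq=q[q[:,2]>np.median(q[:,2])-.003]
        (ce,r)=cv2.minEnclosingCircle(qq[:,:2].astype(np.float32)); print(nm,ce,r,np.median(qq[:,2]))
    for nm,(cx,cy) in dict(round=(.437,-.228),square=(.451,-.102),yel=(.348,-.155)).items():
        mm=(z>.158)&(z<.17)&(abs(x-cx)<.03)&(abs(y-cy)<.03)
        q=W[mm][:,:2].astype(np.float32); r=cv2.minAreaRect(q*1000); b=cv2.boxPoints(r)
        e=max((b[1]-b[0],b[2]-b[1]),key=np.linalg.norm); a=np.degrees(np.arctan2(e[1],e[0]))%180
        print(nm,"tab c",r[0],r[1],"long axis deg",a)
    # posts feet
    m=((z>.003)&(z<.02)&(x>.53)&(x<.66)).astype(np.uint8)
    k,l,s,ce=cv2.connectedComponentsWithStats(m)
    for i in range(1,k):
        if s[i,4]>100: q=W[l==i]; print("foot",cv2.minEnclosingCircle(q[:,:2].astype(np.float32)))
    # bar end
    q=W[(z>.155)&(z<.185)&(x>.57)&(x<.66)]; print("bar y",q[:,1].min(),q[:,1].max())
    # round cup rim
    q=W[(z>.042)&(z<.054)&(abs(x-.437)<.06)&(abs(y+.225)<.05)]; print("rim",cv2.minEnclosingCircle(q[:,:2].astype(np.float32)))
E
```

```text
top mid fit [-0.0341454   0.61334819] crest fit [-0.03396136  0.61344148] ztop 0.1736403247631959
tall (0.74065762758255, -0.20561471581459045) 0.04205375537276268 0.16554597235057011
s1 (0.7368552088737488, -0.09553180634975433) 0.04178309440612793 0.11057420158297171
s2 (0.7328866124153137, 0.013813129626214504) 0.042218804359436035 0.11052570016577545
round tab c (435.8146057128906, -227.79661560058594) (26.323129653930664, 10.407196998596191) long axis deg 86.17929
square tab c (449.26116943359375, -101.37081146240234) (10.16830825805664, 25.917421340942383) long axis deg 95.06149
yel tab c (346.7113952636719, -154.8098907470703) (25.98551368713379, 10.71236801147461) long axis deg 54.69209
foot ((0.6168332695960999, -0.518546462059021), 0.04355461522936821)
foot ((0.6230234503746033, -0.2995535731315613), 0.03576274216175079)
foot ((0.6030992269515991, 0.27883365750312805), 0.03590518981218338)
bar y -0.3085359277372323 0.26077236592062414
rim ((0.4342215061187744, -0.2269643247127533), 0.03175955265760422)
scene mid fit [-0.03308034  0.61450662] crest fit [-0.0336698   0.614447
[... 264 characters left out ...]
9741 0.11004239996913012
round tab c (436.1959533691406, -227.8496856689453) (25.577117919921875, 11.325261116027832) long axis deg 87.08525
square tab c (450.2822570800781, -101.38182067871094) (10.405243873596191, 26.37670135498047) long axis deg 94.852974
yel tab c (346.82830810546875, -154.256103515625) (25.468894958496094, 12.254414558410645) long axis deg 54.059654
foot ((0.6339025497436523, 0.5522159337997437), 0.030694812536239624)
foot ((0.6048098802566528, 0.27944812178611755), 0.037250272929668427)
foot ((0.6247341632843018, -0.2991746962070465), 0.03530111163854599)
bar y -0.3095470754820624 0.28277153236544156
rim ((0.4342544674873352, -0.2284443974494934), 0.032364167273044586)
```

```bash
cat >> h.py <<'E'
from scipy.spatial.transform import Rotation as Ro
def Rdown(yaw): # tool x at world yaw, z down
    a=np.radians(yaw); return np.array([[np.cos(a),np.sin(a),0],[np.sin(a),-np.cos(a),0],[0,0,-1.]])
def plan(s,p,yaw,n):
    p=np.array(p);R=s["tool_rot"];d=(p-s["tool_pos"])*1000
    w=Ro.from_matrix(R.T@Rdown(yaw)).as_rotvec()
    rows=[]
    for i in range(n):
        r=R.T@d/n; rows.append([[round(float(v),1) for v in r],[round(float(v),4) for v in w/n]]); R=R@Ro.from_rotvec(w/n).as_matrix()
    print("err mm",d.round(1),"rot",w.round(4)); print(rows)
E
python3 -c "
from h import *;from plant import bot
plan(bot.get_state(),[.436,-.228,.24],86.6,12)"
```

```text
err mm [292.2 328.5   9.2] rot [-8.0000e-04 -7.0000e-04 -1.2587e+00]
[[[30.4, -20.4, -0.7], [-0.0001, -0.0001, -0.1049]], [[32.4, -17.1, -0.7], [-0.0001, -0.0001, -0.1049]], [[34.0, -13.6, -0.8], [-0.0001, -0.0001, -0.1049]], [[35.3, -10.0, -0.8], [-0.0001, -0.0001, -0.1049]], [[36.1, -6.3, -0.8], [-0.0001, -0.0001, -0.1049]], [[36.6, -2.4, -0.8], [-0.0001, -0.0001, -0.1049]], [[36.6, 1.4, -0.8], [-0.0001, -0.0001, -0.1049]], [[36.3, 5.2, -0.8], [-0.0001, -0.0001, -0.1049]], [[35.5, 9.0, -0.8], [-0.0001, -0.0001, -0.1049]], [[34.4, 12.7, -0.8], [-0.0001, -0.0001, -0.1049]], [[32.9, 16.2, -0.8], [-0.0001, -0.0001, -0.1049]], [[31.0, 19.5, -0.8], [-0.0001, -0.0001, -0.1049]]]
```

Request:
send_rows --moves '[[[30, -20, -1], [0, 0, -0.105]], [[32, -17, -1], [0, 0, -0.105]], [[34, -14, -1], [0, 0, -0.105]], [[35, -10, -1], [0, 0, -0.105]], [[36, -6, -1], [0, 0, -0.105]], [[37, -2, -1], [0, 0, -0.105]], [[37, 1, -1], [0, 0, -0.105]], [[36, 5, -1], [0, 0, -0.105]], [[35, 9, -1], [0, 0, -0.105]], [[34, 13, -1], [0, 0, -0.105]]]' --hand 0.6

```text
clock: 0.98
tool_pos: [0.3861, -0.2716, 0.2382]
tool_rot: [[0.231, 0.973, -0.002], [0.973, -0.231, 0.005], [0.004, -0.003, -1.0]]
wrist_force: [0.7, 0.5, -0.7]
gripper_width: 0.0514
```

```bash
python3 -c "
from h import *;from plant import bot
plan(bot.get_state(),[.436,-.228,.20],86.6,8)"
```

```text
err mm [ 49.9  43.6 -38.2] rot [-0.0031 -0.0047 -0.1738]
[[[6.7, 4.8, 4.8], [-0.0004, -0.0006, -0.0217]], [[6.6, 5.0, 4.8], [-0.0004, -0.0006, -0.0217]], [[6.5, 5.1, 4.8], [-0.0004, -0.0006, -0.0217]], [[6.4, 5.2, 4.8], [-0.0004, -0.0006, -0.0217]], [[6.3, 5.4, 4.8], [-0.0004, -0.0006, -0.0217]], [[6.2, 5.5, 4.8], [-0.0004, -0.0006, -0.0217]], [[6.1, 5.6, 4.8], [-0.0004, -0.0006, -0.0217]], [[5.9, 5.8, 4.8], [-0.0004, -0.0006, -0.0217]]]
```

Request:
send_rows --moves '[[[6.7, 4.8, 3], [0, 0, -0.022]], [[6.6, 5, 3], [0, 0, -0.022]], [[6.5, 5.1, 3], [0, 0, -0.022]], [[6.4, 5.2, 3], [0, 0, -0.022]], [[6.3, 5.4, 5], [0, 0, -0.022]], [[6.2, 5.5, 5], [0, 0, -0.022]], [[6.1, 5.6, 5], [0, 0, -0.022]], [[6, 5.8, 5], [0, 0, -0.022]], [[0, 0, 0], [0, 0, 0]]]'

```text
clock: 1.73
tool_pos: [0.4415, -0.2193, 0.2028]
tool_rot: [[0.032, 0.999, -0.003], [0.999, -0.032, 0.006], [0.006, -0.003, -1.0]]
wrist_force: [-0.7, -0.2, 0.2]
gripper_width: 0.0512
```

```bash
python3 - <<'E'
from h import *;from plant import bot
s=bot.get_state();plan(s,[.436,-.228,.129],86.6,8)
c=bot.capture("wrist");cv2.imwrite("pics/c_w.png",c["img"][:,:,::-1])
T=np.eye(4);T[:3,:3]=s["tool_rot"];T[:3,3]=s["tool_pos"]
W=cloud(c,T@c["mount"]);x,y,z=[W[...,i] for i in range(3)]
m=(z>.15)&(z<.172)&(abs(x-.436)<.03)&(abs(y+.228)<.035);q=W[m]
if len(q)>20:
    r=cv2.minAreaRect((q[:,:2]*1000).astype(np.float32));print(r,len(q),np.median(q,0))
E
```

```text
err mm [ -5.5  -8.7 -73.8] rot [-0.0029 -0.0062  0.027 ]
[[[-1.2, -0.6, 9.2], [-0.0004, -0.0008, 0.0034]], [[-1.2, -0.6, 9.2], [-0.0004, -0.0008, 0.0034]], [[-1.2, -0.6, 9.2], [-0.0004, -0.0008, 0.0034]], [[-1.1, -0.6, 9.2], [-0.0004, -0.0008, 0.0034]], [[-1.1, -0.6, 9.2], [-0.0004, -0.0008, 0.0034]], [[-1.1, -0.6, 9.2], [-0.0004, -0.0008, 0.0034]], [[-1.1, -0.6, 9.2], [-0.0004, -0.0008, 0.0034]], [[-1.1, -0.6, 9.2], [-0.0004, -0.0008, 0.0034]]]
((436.7033386230469, -227.1993408203125), (26.10201072692871, 10.008661270141602), 86.53990936279297) 776 [ 0.43688149 -0.22468493  0.16066904]
```

View pics/c_w.png

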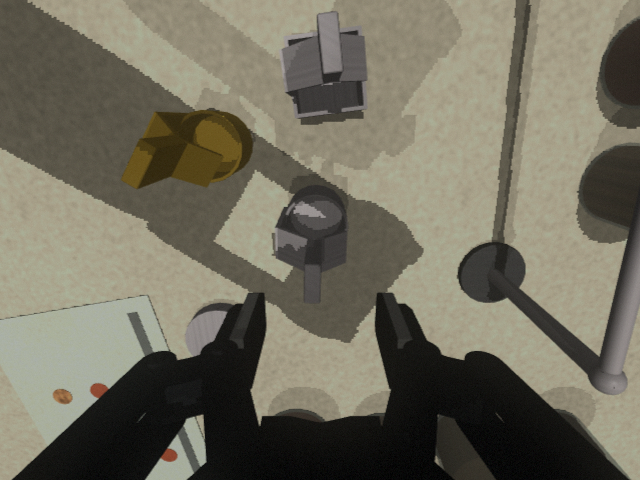

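The wrist view shows the steel round carrier's tab at (312,275), roughly between the fingers. The tab measures (0.437,-0.227), 86.5°, which agrees with the other two cameras. I'll centre, then descend.

Request:
send_rows --moves '[[[-4, -2.5, 0], [-0.001, -0.003, 0.013]], [[-4, -2.5, 0], [-0.001, -0.003, 0.013]], [[0, 0, 5], [0, 0, 0]], [[0, 0, 9], [0, 0, 0]], [[0, 0, 9], [0, 0, 0]], [[0, 0, 0], [0, 0, 0]]]'

```text
clock: 2.28
tool_pos: [0.4346, -0.2299, 0.1787]
tool_rot: [[0.066, 0.998, 0.0], [0.998, -0.066, -0.002], [-0.002, 0.0, -1.0]]
wrist_force: [0.1, 0.2, 0.0]
gripper_width: 0.0512
```

```bash
python3 -c "
from h import *;from plant import bot
plan(bot.get_state(),[.4365,-.2275,.129],86.6,6)"
```

```text
err mm [  1.9   2.4 -49.7] rot [ 0.0003  0.0022 -0.0062]
[[[0.4, 0.3, 8.3], [0.0001, 0.0004, -0.001]], [[0.4, 0.3, 8.3], [0.0001, 0.0004, -0.001]], [[0.4, 0.3, 8.3], [0.0001, 0.0004, -0.001]], [[0.4, 0.3, 8.3], [0.0001, 0.0004, -0.001]], [[0.4, 0.3, 8.3], [0.0001, 0.0004, -0.001]], [[0.4, 0.3, 8.3], [0.0001, 0.0004, -0.001]]]
```

Request:
send_rows --moves '[[[1, 1, 8], [0, 0, -0.003]], [[1, 0.5, 8], [0, 0.001, -0.003]], [[0, 0, 8], [0, 0.001, 0]], [[0, 0, 8], [0, 0, 0]], [[0, 0, 8], [0, 0, 0]], [[0, 0, 8], [0, 0, 0]], [[0, 0, 0], [0, 0, 0]]]'

```text
clock: 2.87
tool_pos: [0.4358, -0.2273, 0.1243]
tool_rot: [[0.059, 0.998, -0.001], [0.998, -0.059, 0.001], [0.001, -0.001, -1.0]]
wrist_force: [-0.3, -0.1, -0.4]
gripper_width: 0.0519
```

```bash
python3 -c "
from h import *;from plant import bot
plan(bot.get_state(),[.4365,-.2275,.129],86.6,2)"
```

```text
err mm [ 0.7 -0.2  4.7] rot [-0.0012 -0.0012  0.0005]
[[[-0.1, 0.3, -2.4], [-0.0006, -0.0006, 0.0003]], [[-0.1, 0.3, -2.4], [-0.0006, -0.0006, 0.0003]]]
```

Request:
send_rows --moves '[[[0, 0.5, -4], [0, 0, 0]], [[0, 0, 0], [0, 0, 0]]]'

```text
clock: 3.03
tool_pos: [0.4362, -0.2273, 0.1281]
tool_rot: [[0.059, 0.998, -0.002], [0.998, -0.059, 0.002], [0.002, -0.002, -1.0]]
wrist_force: [0.7, -0.7, 1.0]
gripper_width: 0.0513
```

Request:
send_rows --moves '[[[0, 0, 0], [0, 0, 0]], [[0, 0, 0], [0, 0, 0]], [[0, 0, 0], [0, 0, 0]], [[0, 0, 0], [0, 0, 0]], [[0, 0, 0], [0, 0, 0]], [[0, 0, 0], [0, 0, 0]], [[0, 0, 0], [0, 0, 0]]]' --hand 0 --grip_force 50

```text
clock: 3.62
tool_pos: [0.4367, -0.2276, 0.1296]
tool_rot: [[0.059, 0.998, -0.0], [0.998, -0.059, 0.001], [0.001, -0.0, -1.0]]
wrist_force: [0.5, -0.4, -1.1]
gripper_width: 0.0095
```

Request:
send_rows --moves '[[[0, 0, -8], [0, 0, 0]], [[0, 0, -16], [0, 0, 0]], [[0, 0, -20], [0, 0, 0]], [[0, 0, -24], [0, 0, 0]], [[0, 0, -24], [0, 0, 0]], [[0, 0, -24], [0, 0, 0]], [[0, 0, -24], [0, 0, 0]], [[0, 0, -20], [0, 0, 0]], [[0, 0, -10], [0, 0, 0]], [[0, 0, 0], [0, 0, 0]]]'

```text
clock: 4.45
tool_pos: [0.4352, -0.2265, 0.3105]
tool_rot: [[0.059, 0.998, -0.003], [0.998, -0.059, 0.002], [0.002, -0.003, -1.0]]
wrist_force: [-0.2, -0.2, -2.7]
gripper_width: 0.0093
```

```bash
python3 - <<'E'
from h import *;from plant import bot
s=bot.get_state();plan(s,[.52,.176,.31],91.94,18);print(s["wrist_force"])
c=bot.capture("scene");cv2.imwrite("pics/d.png",c["img"][:,:,::-1])
E
```

```text
err mm [ 84.8 402.5  -0.5] rot [-0.0025 -0.0023 -0.0926]
[[[22.6, 3.4, 0.1], [-0.0001, -0.0001, -0.0051]], [[22.6, 3.5, 0.1], [-0.0001, -0.0001, -0.0051]], [[22.6, 3.6, 0.1], [-0.0001, -0.0001, -0.0051]], [[22.5, 3.7, 0.1], [-0.0001, -0.0001, -0.0051]], [[22.5, 3.9, 0.1], [-0.0001, -0.0001, -0.0051]], [[22.5, 4.0, 0.1], [-0.0001, -0.0001, -0.0051]], [[22.5, 4.1, 0.1], [-0.0001, -0.0001, -0.0051]], [[22.5, 4.2, 0.0], [-0.0001, -0.0001, -0.0051]], [[22.4, 4.3, 0.0], [-0.0001, -0.0001, -0.0051]], [[22.4, 4.4, 0.0], [-0.0001, -0.0001, -0.0051]], [[22.4, 4.5, 0.0], [-0.0001, -0.0001, -0.0051]], [[22.4, 4.7, 0.0], [-0.0001, -0.0001, -0.0051]], [[22.3, 4.8, 0.0], [-0.0001, -0.0001, -0.0051]], [[22.3, 4.9, 0.0], [-0.0001, -0.0001, -0.0051]], [[22.3, 5.0, 0.0], [-0.0001, -0.0001, -0.0051]], [[22.3, 5.1, 0.0], [-0.0001, -0.0001, -0.0051]], [[22.2, 5.2, 0.0], [-0.0001, -0.0001, -0.0051]], [[22.2, 5.4, 0.0], [-0.0001, -0.0001, -0.0051]]]
[-0.16024188 -0.2115503  -2.65339289]
```

View pics/d.png

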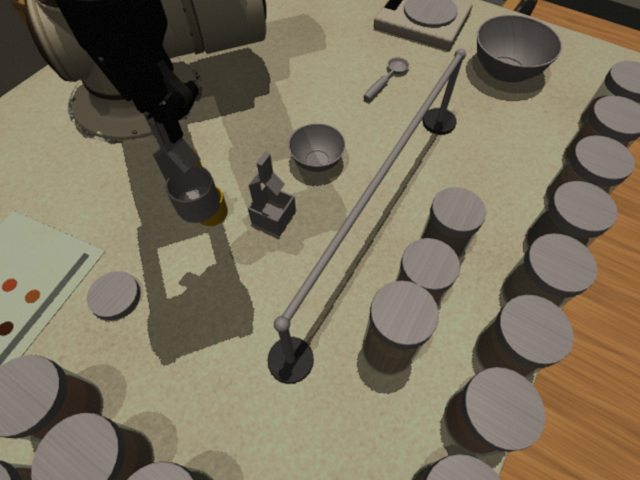

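The carrier is held upright at (190,190), and nothing else has moved. Now I'll carry it left.

Request:
send_rows --moves '[[[10, 2, 0], [0, 0, 0]], [[18, 3, 0], [0, 0, -0.005]], [[25, 4, 0], [0, 0, -0.005]], [[28, 5, 0], [0, 0, -0.007]], [[28, 5, 0], [0, 0, -0.007]], [[28, 5, 0], [0, 0, -0.007]], [[28, 5, 0], [0, 0, -0.007]], [[28, 5, 0], [0, 0, -0.007]], [[28, 5, 0], [0, 0, -0.007]], [[28, 5, 0], [0, 0, -0.005]]]'

```text
clock: 5.33
tool_pos: [0.4851, 0.0325, 0.2952]
tool_rot: [[0.008, 1.0, -0.022], [1.0, -0.007, 0.009], [0.009, -0.022, -1.0]]
wrist_force: [0.4, 0.0, -2.5]
gripper_width: 0.0095
```

Request:
send_rows --moves '[[[28, 6, 0], [0, 0, -0.005]], [[28, 6, 0], [0, 0, -0.005]], [[25, 6, 0], [0, 0, -0.005]], [[20, 6, 0], [0, 0, -0.005]], [[12, 6, 0], [0, 0, -0.003]], [[5, 3, 0], [0, 0, 0]], [[0, 0, 0], [0, 0, 0]]]'

```text
clock: 5.92
tool_pos: [0.5137, 0.1659, 0.2842]
tool_rot: [[-0.024, 0.999, -0.037], [1.0, 0.024, 0.01], [0.011, -0.037, -0.999]]
wrist_force: [0.4, -0.4, -2.7]
gripper_width: 0.0094
```

```bash
python3 - <<'E'
from h import *;from plant import bot
s=bot.get_state();plan(s,[.525,.182,.222],91.94,8)
E
```

```text
err mm [ 11.3  16.1 -62.2] rot [-0.0372 -0.0108 -0.01  ]
[[[1.9, 1.7, 7.7], [-0.0046, -0.0013, -0.0012]], [[1.9, 1.7, 7.7], [-0.0046, -0.0013, -0.0012]], [[1.9, 1.7, 7.7], [-0.0046, -0.0013, -0.0012]], [[1.9, 1.6, 7.7], [-0.0046, -0.0013, -0.0012]], [[1.9, 1.6, 7.8], [-0.0046, -0.0013, -0.0012]], [[1.9, 1.6, 7.8], [-0.0046, -0.0013, -0.0012]], [[1.9, 1.5, 7.8], [-0.0046, -0.0013, -0.0012]], [[2.0, 1.5, 7.8], [-0.0046, -0.0013, -0.0012]]]
```

Request:
send_rows --moves '[[[2, 2, 6], [-0.009, -0.003, -0.002]], [[2, 2, 8], [-0.009, -0.003, -0.002]], [[2, 2, 8], [-0.009, -0.003, -0.002]], [[2, 2, 8], [-0.009, -0.002, -0.002]], [[2, 1.5, 8], [0, 0, 0]], [[2, 0, 8], [0, 0, 0]], [[0, 0, 6], [0, 0, 0]], [[0, 0, 4], [0, 0, 0]], [[0, 0, 0], [0, 0, 0]]]'

```text
clock: 6.67
tool_pos: [0.5206, 0.1746, 0.2188]
tool_rot: [[-0.028, 1.0, -0.002], [1.0, 0.028, -0.003], [-0.003, -0.002, -1.0]]
wrist_force: [1.1, -0.0, -2.8]
gripper_width: 0.0094
```

```bash
python3 - <<'E'
from h import *;from plant import bot
s=bot.get_state();plan(s,[.535,.182,.223],91.94,2)
c=bot.capture("scene");cv2.imwrite("pics/e.png",c["img"][:,:,::-1]);W=cloud(c)
a=cv2.resize(c["img"][0:200,300:500,::-1],None,fx=3,fy=3,interpolation=cv2.INTER_CUBIC);cv2.imwrite("pics/e1.png",a)
t=bot.capture("top");cv2.imwrite("pics/et.png",t["img"][:,:,::-1])
E
```

```text
err mm [14.4  7.4  4.2] rot [-0.0019  0.0034 -0.0063]
[[[3.5, 7.3, -2.1], [-0.001, 0.0017, -0.0032]], [[3.5, 7.3, -2.1], [-0.001, 0.0017, -0.0032]]]
```

View pics/e1.png

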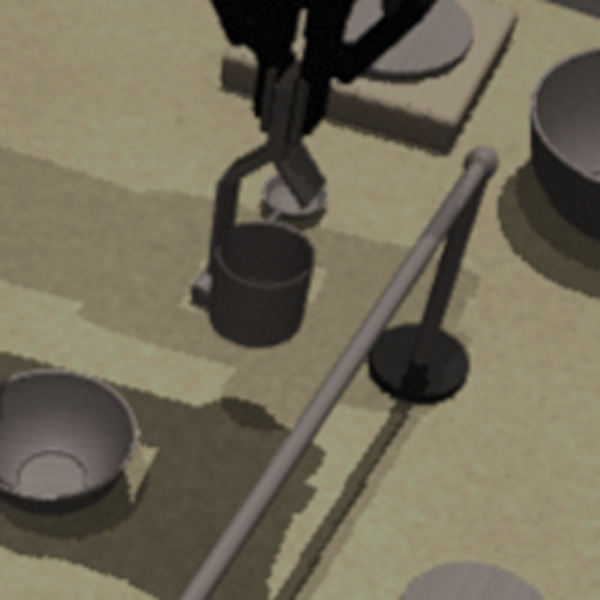

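View pics/et.png

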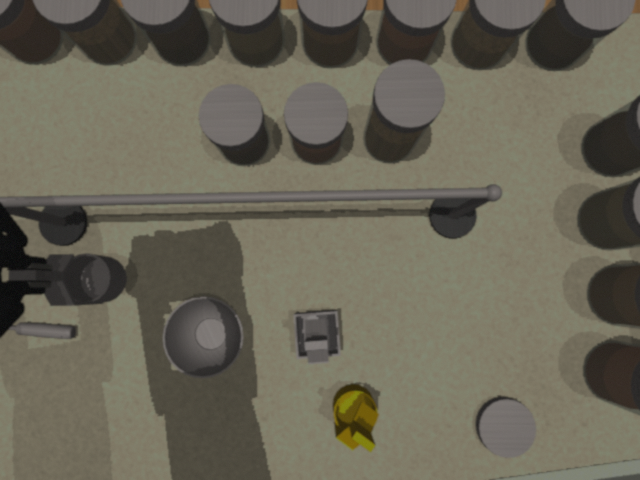

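Scene crop: the carrier is at (260,270), level with its mouth toward the rail. Next I'll move in along +x.

Request:
send_rows --moves '[[[1, 6, -3], [0, 0.002, -0.004]], [[1, 8, -1], [0, 0.001, -0.002]], [[0, 9, 0], [0, 0, 0]], [[0, 9, 0], [0, 0, 0]], [[0, 8, 0], [0, 0, 0]], [[0, 0, 0], [0, 0, 0]]]'

```text
clock: 7.27
tool_pos: [0.5665, 0.1783, 0.2264]
tool_rot: [[-0.034, 0.999, 0.003], [0.999, 0.034, 0.001], [0.001, 0.003, -1.0]]
wrist_force: [-0.5, -0.4, -2.8]
gripper_width: 0.0092
```

```bash
python3 - <<'E'
from h import *;from plant import bot
s=bot.get_state();y=s["tool_pos"][1];plan(s,[.6139-.034*y,y,.222],91.94,4);print(s["tool_pos"])
E
```

```text
err mm [41.3  0.  -4.4] rot [ 0.0031 -0.0007  0.0002]
[[[-0.4, 10.3, 1.1], [0.0008, -0.0002, 0.0]], [[-0.4, 10.3, 1.1], [0.0008, -0.0002, 0.0]], [[-0.4, 10.3, 1.1], [0.0008, -0.0002, 0.0]], [[-0.4, 10.3, 1.1], [0.0008, -0.0002, 0.0]]]
[0.5665467  0.17831494 0.22642555]
```

Request:
send_rows --moves '[[[0, 7, 1], [0, 0, 0]], [[0, 8, 1], [0.001, 0, 0]], [[0, 8, 1], [0.001, 0, 0]], [[0, 8, 1], [0, 0, 0]], [[0, 6, 0], [0, 0, 0]], [[0, 0, 0], [0, 0, 0]]]'

```text
clock: 7.77
tool_pos: [0.608, 0.1796, 0.221]
tool_rot: [[-0.034, 0.999, -0.0], [0.999, 0.034, 0.0], [0.0, -0.0, -1.0]]
wrist_force: [0.7, -1.0, -3.0]
gripper_width: 0.0093
```

```bash
python3 - <<'E'
from h import *;from plant import bot
s=bot.get_state();y=s["tool_pos"][1];plan(s,[.6139-.034*y,y,.1855],91.94,5);print(s["tool_pos"],s["wrist_force"])
c=bot.capture("scene")
a=cv2.resize(c["img"][0:200,300:500,::-1],None,fx=3,fy=3,interpolation=cv2.INTER_CUBIC);cv2.imwrite("pics/f1.png",a)
c=bot.capture("wrist");cv2.imwrite("pics/fw.png",c["img"][:,:,::-1])
E
```

```text
err mm [ -0.2   0.  -35.5] rot [-0.0004 -0.0004 -0.0001]
[[[-0.0, -0.0, 7.1], [-0.0001, -0.0001, -0.0]], [[-0.0, -0.0, 7.1], [-0.0001, -0.0001, -0.0]], [[-0.0, -0.0, 7.1], [-0.0001, -0.0001, -0.0]], [[-0.0, -0.0, 7.1], [-0.0001, -0.0001, -0.0]], [[0.0, -0.0, 7.1], [-0.0001, -0.0001, -0.0]]]
[0.6079598  0.17957442 0.22103376] [ 0.67241592 -0.98451174 -3.02323846]
```

View pics/f1.png

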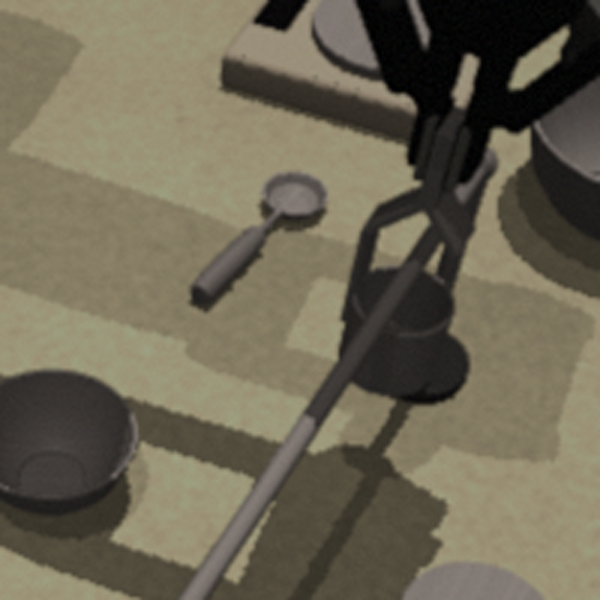

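View pics/fw.png

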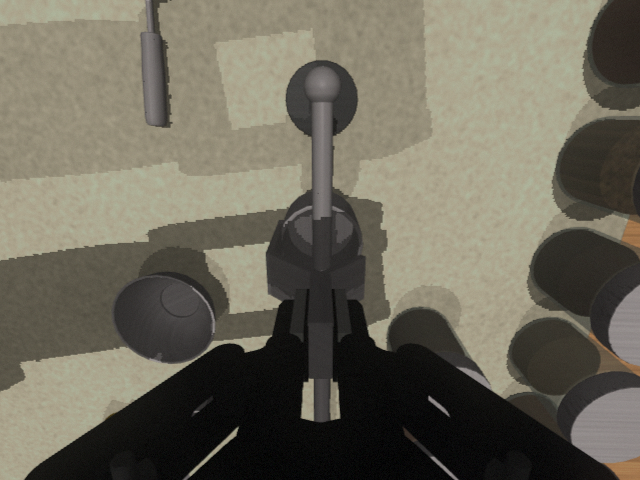

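The wrist view (rail at column 320, tab at 320) and the scene crop (rail passing under the ridge at about (430,230)) both show the rail centred inside the mouth. Now I'll lower to seat it.

Request:
send_rows --moves '[[[0, 0, 5], [0, 0, 0]], [[0, 0, 6], [0, 0, 0]], [[0, 0, 6], [0, 0, 0]], [[0, 0, 6], [0, 0, 0]], [[0, 0, 4], [0, 0, 0]], [[0, 0, 0], [0, 0, 0]]]'

```text
clock: 8.37
tool_pos: [0.6056, 0.1798, 0.1913]
tool_rot: [[-0.034, 0.999, -0.001], [0.999, 0.034, 0.0], [0.0, -0.001, -1.0]]
wrist_force: [-0.4, -0.2, -2.5]
gripper_width: 0.0092
```

```bash
python3 - <<'E'
from h import *;from plant import bot
s=bot.get_state();y=s["tool_pos"][1];plan(s,[.6139-.034*y,y,.1850],91.94,4);print(s["tool_pos"],s["wrist_force"])
E
```

```text
err mm [ 2.2  0.  -6.3] rot [-0.001  -0.0005  0.0005]
[[[-0.0, 0.6, 1.6], [-0.0003, -0.0001, 0.0001]], [[-0.0, 0.6, 1.6], [-0.0003, -0.0001, 0.0001]], [[-0.0, 0.6, 1.6], [-0.0003, -0.0001, 0.0001]], [[-0.0, 0.6, 1.6], [-0.0003, -0.0001, 0.0001]]]
[0.60557457 0.17980587 0.1913396 ] [-0.3573532  -0.19249932 -2.4835079 ]
```

Request:
send_rows --moves '[[[0, 1, 1.5], [0, 0, 0]], [[0, 1, 1.5], [0, 0, 0]], [[0, 0, 1], [0, 0, 0]], [[0, 0, 1], [0, 0, 0]], [[0, 0, 0], [0, 0, 0]]]'

```text
clock: 8.78
tool_pos: [0.6078, 0.1799, 0.186]
tool_rot: [[-0.034, 0.999, -0.001], [0.999, 0.034, 0.001], [0.001, -0.001, -1.0]]
wrist_force: [0.5, -0.7, -2.8]
gripper_width: 0.0093
```

```bash
python3 - <<'E'
from h import *;from plant import bot
s=bot.get_state();y=s["tool_pos"][1];plan(s,[.6139-.034*y,y,.1850],91.94,4);print(s["tool_pos"],s["wrist_force"])
E
```

```text
err mm [ 0.  0. -1.] rot [-0.0008 -0.0005  0.0006]
[[[-0.0, 0.0, 0.2], [-0.0002, -0.0001, 0.0002]], [[-0.0, 0.0, 0.2], [-0.0002, -0.0001, 0.0002]], [[-0.0, 0.0, 0.2], [-0.0002, -0.0001, 0.0002]], [[-0.0, 0.0, 0.2], [-0.0002, -0.0001, 0.0002]]]
[0.60777512 0.17993598 0.18598476] [ 0.45522848 -0.66125901 -2.78053575]
```

Request:
send_rows --moves '[[[0, 0, 1], [0, 0, 0]], [[0, 0, 0], [0, 0, 0]]]'

```text
clock: 8.95
tool_pos: [0.608, 0.18, 0.1854]
tool_rot: [[-0.034, 0.999, 0.0], [0.999, 0.034, 0.001], [0.001, 0.0, -1.0]]
wrist_force: [0.4, 0.1, -2.4]
gripper_width: 0.0091
```

Request:
send_rows --moves '[[[0, 0, 0.7], [0, 0, 0]], [[0, 0, 0], [0, 0, 0]]]'

```text
clock: 9.12
tool_pos: [0.6083, 0.18, 0.1851]
tool_rot: [[-0.034, 0.999, 0.001], [0.999, 0.034, 0.001], [0.001, 0.001, -1.0]]
wrist_force: [-0.2, -1.1, -3.0]
gripper_width: 0.0091
```

Request:
send_rows --moves '[[[0, 0, 0.7], [0, 0, 0]], [[0, 0, 0], [0, 0, 0]]]'

```text
clock: 9.28
tool_pos: [0.6083, 0.18, 0.1851]
tool_rot: [[-0.034, 0.999, 0.002], [0.999, 0.034, 0.001], [0.001, 0.002, -1.0]]
wrist_force: [-0.5, -0.2, -1.9]
gripper_width: 0.0092
```

Request:
send_rows --moves '[[[0, 0, 1], [0, -0.001, 0]], [[0, 0, 0], [0, 0, 0]]]'

```text
clock: 9.45
tool_pos: [0.6084, 0.1801, 0.1851]
tool_rot: [[-0.034, 0.999, 0.003], [0.999, 0.034, 0.0], [-0.0, 0.003, -1.0]]
wrist_force: [-0.2, -0.2, -1.6]
gripper_width: 0.0094
```

Request:
send_rows --moves '[[[0, 0, 1], [-0.001, -0.001, 0]], [[0, 0, 0], [0, 0, 0]]]'

```text
clock: 9.62
tool_pos: [0.6084, 0.1801, 0.1852]
tool_rot: [[-0.034, 0.999, 0.005], [0.999, 0.034, -0.001], [-0.001, 0.005, -1.0]]
wrist_force: [-0.9, 0.4, -2.2]
gripper_width: 0.0094
```

Request:
send_rows --moves '[[[0, 0, 0], [-0.005, 0, 0]], [[0, 0, 0], [0, 0, 0]], [[0, 0, 0], [0, 0, 0]], [[0, 0, 0], [0, 0, 0]], [[0, 0, 0], [0, 0, 0]], [[0, 0, 0], [0, 0, 0]]]' --hand 0.3

```text
clock: 10.12
tool_pos: [0.6086, 0.1801, 0.1847]
tool_rot: [[-0.035, 0.999, 0.011], [0.999, 0.035, -0.001], [-0.001, 0.011, -1.0]]
wrist_force: [-0.2, 0.4, -0.0]
gripper_width: 0.0257
```

```bash
python3 - <<'E'
from h import *;from plant import bot
s=bot.get_state();print(s["tool_pos"],s["wrist_force"])
c=bot.capture("scene");W=cloud(c)
a=cv2.resize(c["img"][0:200,300:500,::-1],None,fx=3,fy=3,interpolation=cv2.INTER_CUBIC);cv2.imwrite("pics/g1.png",a)
c=bot.capture("wrist");cv2.imwrite("pics/gw.png",c["img"][:,:,::-1])
T=np.eye(4);T[:3,:3]=s["tool_rot"];T[:3,3]=s["tool_pos"]
W=cloud(c,T@c["mount"]);x,y,z=[W[...,i] for i in range(3)]
m=(z>.205)&(z<.228)&(abs(x-.608)<.018)&(abs(y-.18)<.03)
q=W[m];print(len(q));
if len(q)>20: print(cv2.minAreaRect((q[:,:2]*1000).astype(np.float32)),np.median(q,0),q[:,2].max())
E
```

```text
[0.6085816  0.18012609 0.1846686 ] [-0.24814402  0.38244116 -0.03650726]
3838
((608.4528198242188, 180.38343811035156), (36.05866241455078, 27.149484634399414), 2.211793899536133) [0.60780167 0.18672408 0.21627366] 0.2279901459706307
```

View pics/g1.png

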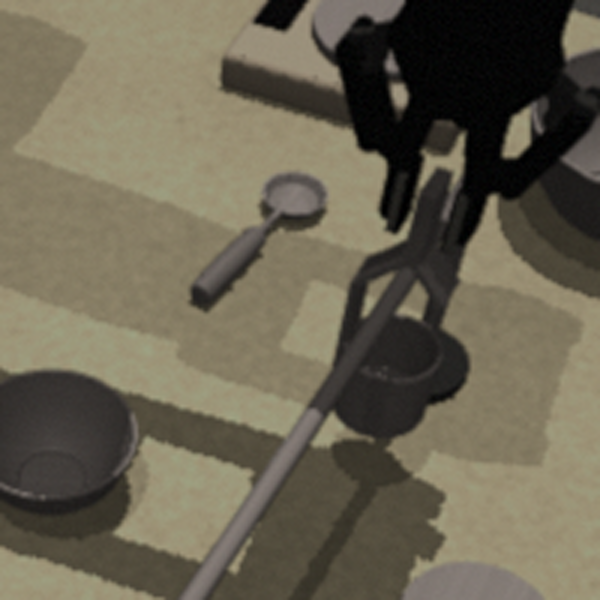

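View pics/gw.png

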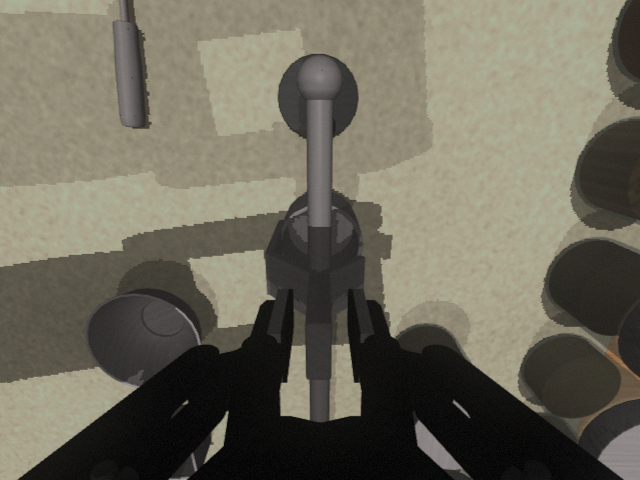

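The carrier hangs on the rail on its own, tab at (320,340) between the open fingers in the wrist view. I'll level the tool, regrip and slide.

Request:
send_rows --moves '[[[0, 0, 0], [0.009, 0, 0]], [[0, 0, 0], [0, 0, 0]]]'

```text
clock: 10.38
tool_pos: [0.6085, 0.1801, 0.1847]
tool_rot: [[-0.035, 0.999, 0.001], [0.999, 0.035, -0.001], [-0.001, 0.001, -1.0]]
wrist_force: [-0.3, 0.0, 0.2]
gripper_width: 0.0255
```

Request:
send_rows --moves '[[[0, 0, 0], [0, 0, 0]], [[0, 0, 0], [0, 0, 0]], [[0, 0, 0], [0, 0, 0]], [[0, 0, 0], [0, 0, 0]], [[0, 0, 0], [0, 0, 0]]]' --hand 0 --grip_force 40

```text
clock: 10.8
tool_pos: [0.6084, 0.1801, 0.1847]
tool_rot: [[-0.035, 0.999, 0.0], [0.999, 0.035, -0.001], [-0.001, 0.0, -1.0]]
wrist_force: [-0.4, 0.6, 1.4]
gripper_width: 0.0092
```

```bash
python3 - <<'E'
from h import *;from plant import bot
s=bot.get_state();y=s["tool_pos"][1];plan(s,[.6139-.034*-.2098,-.2098,.185],91.94,40);print(s["tool_pos"],s["wrist_force"])
E
```

```text
err mm [ 1.270e+01 -3.899e+02  3.000e-01] rot [0.     0.0011 0.0007]
[[[-9.8, -0.0, 0.0], [0.0, 0.0, 0.0]], [[-9.8, -0.0, 0.0], [0.0, 0.0, 0.0]], [[-9.8, -0.0, 0.0], [0.0, 0.0, 0.0]], [[-9.8, -0.0, 0.0], [0.0, 0.0, 0.0]], [[-9.8, -0.0, 0.0], [0.0, 0.0, 0.0]], [[-9.8, -0.0, 0.0], [0.0, 0.0, 0.0]], [[-9.8, -0.0, 0.0], [0.0, 0.0, 0.0]], [[-9.8, -0.0, 0.0], [0.0, 0.0, 0.0]], [[-9.8, -0.0, 0.0], [0.0, 0.0, 0.0]], [[-9.8, -0.0, 0.0], [0.0, 0.0, 0.0]], [[-9.8, -0.0, 0.0], [0.0, 0.0, 0.0]], [[-9.8, -0.0, 0.0], [0.0, 0.0, 0.0]], [[-9.8, -0.0, 0.0], [0.0, 0.0, 0.0]], [[-9.8, -0.0, 0.0], [0.0, 0.0, 0.0]], [[-9.8, -0.0, 0.0], [0.0, 0.0, 0.0]], [[-9.8, -0.0, -0.0], [0.0, 0.0, 0.0]], [[-9.8, -0.0, -0.0], [0.0, 0.0, 0.0]], [[-9.8, -0.0, -0.0], [0.0, 0.0, 0.0]], [[-9.8, -0.0, -0.0], [0.0, 0.0, 0.0]], [[-9.8, -0.0, -0.0], [0.0, 0.0, 0.0]], [[-9.8, -0.0, -0.0], [0.0, 0.0, 0.0]], [[-9.8, -0.0, -0.0], [0.0, 0.0, 0.0]], [[-9.8, -0.0, -0.0], [0.0, 0.0, 0.0]], [[-9.8, -0.0, -0.0], [0.0, 0.0, 0.0]], [[-9.8, -0.0, -0.0], [0.0, 0.0, 0.0]], [[-9.8, -0.0, -0.0], [0.0, 0.0, 0.0]], [[-9.8, -0.0, -0.0], [0.0, 0.0, 0.0]], [[-9.8, -0.0, -0.0], [0.0, 0.0, 0.0]], [[-9.8, -0.0, -0.0], [0.0, 0.0, 0.0]], [[-9.8, -0.0, -0.0], [0.0, 0.0, 0.0]], [[-9.8, -0.0, -0.0], [0.0, 0.0, 0.0]], [[-9.8, -0.0, -0.0], [0.0, 0.0, 0.0]], [[-9.8, -0.0, -0.0], [0.0, 0.0, 0.0]], [[-9.8, -0.0, -0.0], [0.0, 0.0, 0.0]], [[-9.8, -0.0, -0.0], [0.0, 0.0, 0.0]], [[-9.8, -0.0, -0.0], [0.0, 0.0, 0.0]], [[-9.8, -0.0, -0.0], [0.0, 0.0, 0.0]], [[-9.8, -0.0, -0.0], [0.0, 0.0, 0.0]], [[-9.8, -0.0, -0.0], [0.0, 0.0, 0.0]], [[-9.8, -0.0, -0.0], [0.0, 0.0, 0.0]]]
[0.60837236 0.18010918 0.18472402] [-0.44339489  0.6253882   1.37620424]
```

Request:
send_rows --moves '[[[-5, 0, 0], [0, 0, 0]], [[-8, 0, 0], [0, 0, 0]], [[-8, 0, 0], [0, 0, 0]], [[-8, 0, 0], [0, 0, 0]], [[-8, 0, 0], [0, 0, 0]], [[-5, 0, 0], [0, 0, 0]]]'

```text
clock: 11.3
tool_pos: [0.6098, 0.1366, 0.1848]
tool_rot: [[-0.036, 0.999, 0.001], [0.999, 0.036, 0.001], [0.001, 0.001, -1.0]]
wrist_force: [-0.5, 3.7, -0.4]
gripper_width: 0.0094
```

```bash
cat > st.py <<'E'
from h import *;from plant import bot
s=bot.get_state();p=s["tool_pos"];R=s["tool_rot"]
d=np.array([.6142-.034*p[1]-p[0],0,.185-p[2]])*1000
print("remain y",(-.2098-p[1])*1000,"side corr (tool) incl z",(R.T@d).round(2),"rot",Ro.from_matrix(R.T@Rdown(91.94)).as_rotvec().round(4),s["wrist_force"].round(1))
E
python3 st.py
```

```text
remain y -346.36459727382083 side corr (tool) incl z [ 0.01 -0.22 -0.2 ] rot [ 0.0007 -0.0014  0.0026] [-0.5  3.7 -0.4]
```

Tracking well, low force. I'll continue faster.

Request:
send_rows --moves '[[[-8, 0, 0], [0, 0, 0.001]], [[-11, 0, 0], [0, 0, 0.001]], [[-12, 0, 0], [0, 0, 0]], [[-12, 0, 0], [0, 0, 0]], [[-12, 0, 0], [0, 0, 0]], [[-12, 0, 0], [0, 0, 0]], [[-10, 0, 0], [0, 0, 0]], [[-6, 0, 0], [0, 0, 0]]]'

```text
clock: 11.97
tool_pos: [0.6129, 0.0433, 0.1848]
tool_rot: [[-0.033, 0.999, 0.001], [0.999, 0.033, 0.001], [0.001, 0.001, -1.0]]
wrist_force: [0.7, 2.7, 0.5]
gripper_width: 0.0094
```

```bash
python3 st.py
```

```text
remain y -253.10238377743022 side corr (tool) incl z [ 0.01 -0.15 -0.22] rot [ 0.0012 -0.0011 -0.0011] [0.7 2.7 0.5]
```

Request:
send_rows --moves '[[[-8, 0, 0], [0, 0, 0]], [[-11, 0, 0], [0.001, -0.001, -0.001]], [[-12, 0, 0], [0, 0, 0]], [[-12, 0, 0], [0, 0, 0]], [[-12, 0, 0], [0, 0, 0]], [[-12, 0, 0], [0, 0, 0]], [[-10, 0, 0], [0, 0, 0]], [[-6, 0, 0], [0, 0, 0]]]'

```text
clock: 12.63
tool_pos: [0.616, -0.0488, 0.1848]
tool_rot: [[-0.034, 0.999, 0.001], [0.999, 0.034, 0.0], [0.0, 0.001, -1.0]]
wrist_force: [1.7, 4.3, 0.9]
gripper_width: 0.0092
```

```bash
python3 st.py
```

```text
remain y -160.95012243313002 side corr (tool) incl z [ 0.   -0.12 -0.23] rot [ 0.0005 -0.0002  0.0001] [1.7 4.3 0.9]
```

Request:
send_rows --moves '[[[-8, 0, 0], [0, 0, 0]], [[-11, 0, 0], [0, 0, 0]], [[-12, 0, 0], [0, 0, 0]], [[-12, 0, 0], [0, 0, 0]], [[-12, 0, 0], [0, 0, 0]], [[-12, 0, 0], [0, 0, 0]], [[-10, 0, 0], [0, 0, 0]], [[-6, 0, 0], [0, 0, 0]]]'

```text
clock: 13.3
tool_pos: [0.6191, -0.1409, 0.1848]
tool_rot: [[-0.034, 0.999, 0.001], [0.999, 0.034, 0.001], [0.001, 0.001, -1.0]]
wrist_force: [2.6, 4.9, 2.0]
gripper_width: 0.0096
```

```bash
python3 st.py
```

```text
remain y -68.9473281500341 side corr (tool) incl z [ 0.   -0.08 -0.2 ] rot [ 0.0008 -0.0006  0.0002] [2.6 4.9 2. ]
```

Request:
send_rows --moves '[[[-7, 0, 0], [0, 0, 0]], [[-10, 0, 0], [0, 0, 0]], [[-12, 0, 0], [0, 0, 0]], [[-12, 0, 0], [0, 0, 0]], [[-10, 0, 0], [0, 0, 0]], [[-6, 0, 0], [0, 0, 0]], [[-3, 0, 0], [0, 0, 0]], [[0, 0, 0], [0, 0, 0]]]'

```text
clock: 13.97
tool_pos: [0.6213, -0.2081, 0.1848]
tool_rot: [[-0.033, 0.999, 0.001], [0.999, 0.033, 0.002], [0.002, 0.001, -1.0]]
wrist_force: [2.0, 5.1, 3.2]
gripper_width: 0.0093
```

```bash
cat > ck.py <<'E'
import sys
from h import *;from plant import bot
s=bot.get_state();print(s["clock"],s["tool_pos"])
for n in("scene","top"):
    c=bot.capture(n);W=cloud(c);cv2.imwrite(f"pics/{sys.argv[1]}_{n}.png",c["img"][:,:,::-1])
    x,y,z=[W[...,i] for i in range(3)]
    q=W[(z>.158)&(z<.175)&(abs(x-.741)<.055)&(abs(y+.206)<.06)]
    q=q[q[:,2]>np.median(q[:,2])-.003]; j=cv2.minEnclosingCircle(q[:,:2].astype(np.float32))
    print(n,"jar",j)
    # cup/strap region, below the rail, robot side
    for lo,hi in((.06,.10),(.105,.14),(.205,.222)):
        q=W[(z>lo)&(z<hi)&(abs(x-.620)<.045)&(abs(y+.208)<.05)]
        if len(q)>10:
            a=q[:,1]*.99942-.03398*q[:,0]
            print("  band",lo,len(q),"rail-y min/max/mid",np.percentile(a,1).round(4),np.percentile(a,99).round(4),((np.percentile(a,1)+np.percentile(a,99))/2).round(4))
    print("  jar rail-y",j[0][1]*.99942-.03398*j[0][0])
    q=W[(z>.158)&(z<.17)&(abs(x-.45)<.03)&(abs(y+.102)<.03)]
    print("  square tab",cv2.minAreaRect((q[:,:2]*1000).astype(np.float32))[0])
p=s["tool_pos"];print("TCP rail-y",p[1]*.99942-.03398*p[0])
E
python3 ck.py k; python3 st.py
```

```text
13.9667 [ 0.62132717 -0.20813128  0.18476961]
scene jar ((0.7408019304275513, -0.2059047818183899), 0.041838765144348145)
  band 0.06 792 rail-y min/max/mid -0.2586 -0.2033 -0.231
  band 0.105 90 rail-y min/max/mid -0.2429 -0.2153 -0.2291
  band 0.205 240 rail-y min/max/mid -0.2427 -0.2284 -0.2356
  jar rail-y -0.2309578066408634
  square tab (449.90753173828125, -105.10987854003906)
top jar ((0.7398622035980225, -0.20678848028182983), 0.0413670539855957)
  band 0.06 545 rail-y min/max/mid -0.2377 -0.1991 -0.2184
  band 0.105 112 rail-y min/max/mid -0.2415 -0.1999 -0.2207
  band 0.205 82 rail-y min/max/mid -0.2244 -0.216 -0.2202
  jar rail-y -0.23180906064152718
  square tab (0.0, 0.0)
TCP rail-y -0.2291232578581904
remain y -1.8304268146975833 side corr (tool) incl z [ 0.   -0.04 -0.22] rot [ 0.001  -0.0008 -0.0005] [ 3.  -0.9 -0.3]
```

View pics/k_scene.png

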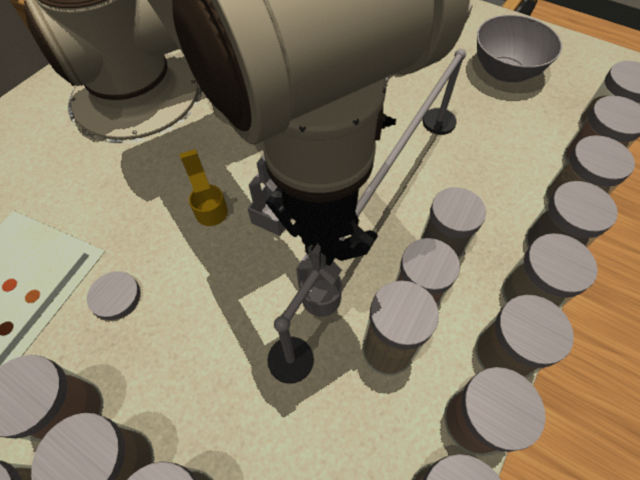

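View pics/k_top.png

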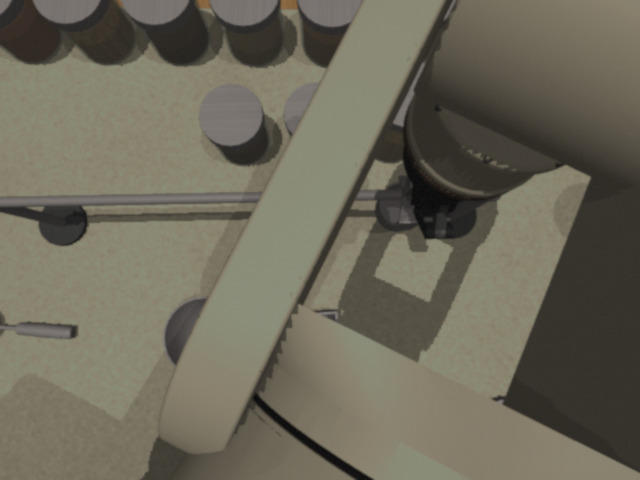

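Scene view: the carrier is at (320,285), on the rail beside the tall jar (403,325). It's about 2 mm short by TCP, so I'll finish that, release and back straight up.

Request:
send_rows --moves '[[[-1.8, 0, 0], [0, 0, 0]], [[0, 0, 0], [0, 0, 0]], [[0, 0, 0], [0, 0, 0]]]'

```text
clock: 14.32
tool_pos: [0.6214, -0.21, 0.1848]
tool_rot: [[-0.034, 0.999, 0.001], [0.999, 0.034, 0.0], [0.0, 0.001, -1.0]]
wrist_force: [2.1, 3.3, 1.2]
gripper_width: 0.0097
```

```bash
python3 st.py
```

```text
remain y 0.18910853907655456 side corr (tool) incl z [ 0.   -0.06 -0.2 ] rot [ 0.001  -0.0003 -0.0002] [2.1 3.3 1.2]
```

Request:
send_rows --moves '[[[0, 0, 0], [0, 0, 0]], [[0, 0, 0], [0, 0, 0]], [[0, 0, 0], [0, 0, 0]], [[0, 0, 0], [0, 0, 0]], [[0, 0, 0], [0, 0, 0]], [[0, 0, 0], [0, 0, 0]], [[0, 0, 0], [0, 0, 0]]]' --hand 0.4

```text
clock: 14.9
tool_pos: [0.6204, -0.2105, 0.1842]
tool_rot: [[-0.033, 0.999, -0.002], [0.999, 0.033, -0.001], [-0.001, -0.002, -1.0]]
wrist_force: [-0.2, 0.1, 0.3]
gripper_width: 0.0344
```

Request:
send_rows --moves '[[[0, 0, -4], [0, 0, 0]], [[0, 0, -8], [0, 0, 0]], [[0, 0, -10], [0, 0, 0]], [[0, 0, -12], [0, 0, 0]], [[0, 0, -15], [0, 0, 0]], [[0, 0, -15], [0, 0, 0]], [[0, 0, -15], [0, 0, 0]], [[0, 0, -15], [0, 0, 0]], [[0, 0, -10], [0, 0, 0]], [[0, 0, 0], [0, 0, 0]]]'

```text
clock: 15.73
tool_pos: [0.6204, -0.2103, 0.3025]
tool_rot: [[-0.033, 0.999, 0.003], [0.999, 0.033, -0.003], [-0.003, 0.003, -1.0]]
wrist_force: [0.1, 0.2, 0.2]
gripper_width: 0.0339
```

```bash
python3 ck.py m; python3 - <<'E'
from h import *;from plant import bot
s=bot.get_state();c=bot.capture("wrist");cv2.imwrite("pics/m_w.png",c["img"][:,:,::-1])
T=np.eye(4);T[:3,:3]=s["tool_rot"];T[:3,3]=s["tool_pos"]
W=cloud(c,T@c["mount"]);x,y,z=[W[...,i] for i in range(3)]
for lo,hi in((.207,.225),(.178,.205),(.12,.16)):
    q=W[(z>lo)&(z<hi)&(abs(x-.6213)<.04)&(abs(y+.21)<.04)]
    if len(q)>20:
        P=np.c_[q[:,0]*.99942+.03398*q[:,1],q[:,1]*.99942-.03398*q[:,0]]
        r=cv2.minAreaRect((P*1000).astype(np.float32));print(lo,len(q),r,np.percentile(P,[1,99],0).round(4).tolist())
q=W[(z>.158)&(z<.175)&(abs(x-.741)<.055)&(abs(y+.206)<.06)]
if len(q)>100: print("jar",cv2.minEnclosingCircle(q[:,:2].astype(np.float32)))
E
```

```text
15.7333 [ 0.62038466 -0.21026158  0.30250129]
scene jar ((0.7410873174667358, -0.20616458356380463), 0.04192226380109787)
  band 0.06 800 rail-y min/max/mid -0.2609 -0.2057 -0.2333
  band 0.105 95 rail-y min/max/mid -0.2449 -0.2196 -0.2323
  band 0.205 248 rail-y min/max/mid -0.2446 -0.2193 -0.2319
  jar rail-y -0.2312271551528573
  square tab (450.4379577636719, -106.05200958251953)
top jar ((0.7398688197135925, -0.20669861137866974), 0.04144817218184471)
  band 0.06 534 rail-y min/max/mid -0.24 -0.2013 -0.2206
  band 0.105 111 rail-y min/max/mid -0.2577 -0.2023 -0.23
  band 0.205 311 rail-y min/max/mid -0.2428 -0.2181 -0.2304
  jar rail-y -0.231719468677938
  square tab (0.0, 0.0)
TCP rail-y -0.231220297415614
0.207 528 ((614.664794921875, -230.63876342773438), (26.079519271850586, 9.275741577148438), 89.92564392089844) [[0.61, -0.2433], [0.6192, -0.2178]]
0.178 130 ((614.6151123046875, -218.2105255126953), (1.5131585597991943, 9.753772735595703), 87.45059204101562) [[0.6098, -0.219], [0.6193, -0.2177]]
0.12 739 ((611.5891723632812, -231.06822204589844), (55.47903823852539, 26.825834274291992), 0.20455577969551086) [[0.584, -0.244], [0.6392, -0.2179]]
jar ((0.7420204281806946, -0.20542371273040771), 0.04209169000387192)
```

View pics/m_w.png

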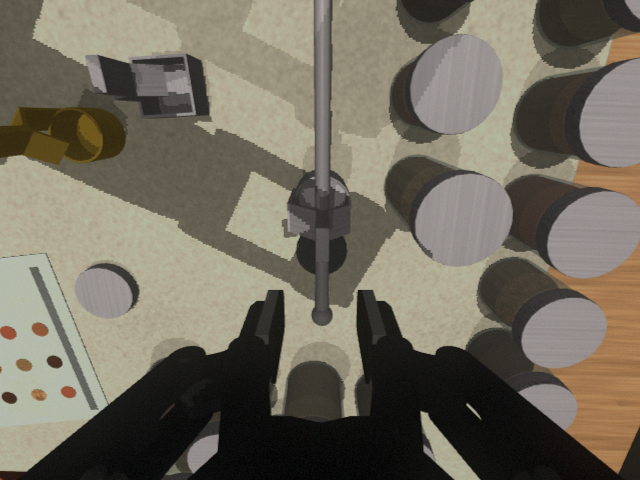

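View pics/m_scene.png

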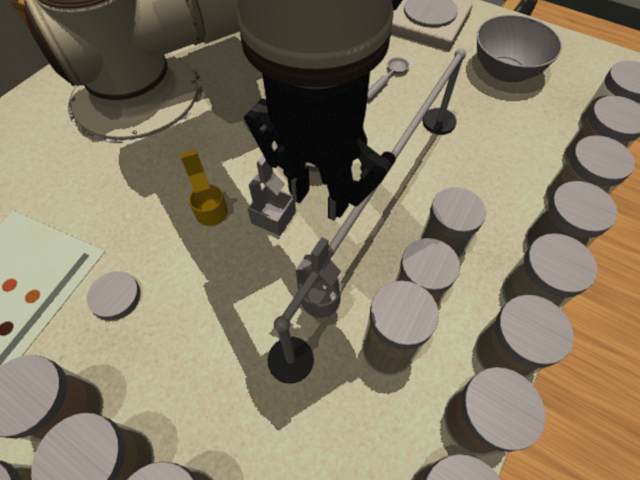

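The carrier hangs free, with its tab at about -230.6 to -231.9 in rail coordinates against -230.7 to -231.7 for the jar, so it's centred within about 1 mm. The square tab's scene reading shifted (-106 vs -101), probably because the arm occludes it. I'll clear the arm and recheck.

Request:
send_rows --moves '[[[0, 0, -10], [0, 0, 0]], [[-8, -15, 0], [0, 0, 0]], [[-15, -22, 0], [0, 0, 0]], [[-20, -25, 0], [0, 0, 0]], [[-22, -25, 0], [0, 0, 0]], [[-25, -25, 0], [0, 0, 0]], [[-25, -25, 0], [0, 0, 0]], [[-25, -25, 0], [0, 0, 0]], [[-25, -25, 0], [0, 0, 0]], [[-25, -25, 0], [0, 0, 0]]]'

```text
clock: 16.72
tool_pos: [0.4089, -0.4084, 0.306]
tool_rot: [[-0.044, 0.999, -0.01], [0.999, 0.044, 0.007], [0.007, -0.01, -1.0]]
wrist_force: [0.9, -0.4, -0.4]
gripper_width: 0.034
```

Request:
send_rows --moves '[[[-25, -20, 0], [0, 0, 0]], [[-25, -20, 0], [0, 0, 0]], [[-20, -15, 0], [0, 0, 0]], [[-15, -5, 0], [0, 0, 0]], [[0, 0, 0], [0, 0, 0]], [[0, 0, 0], [0, 0, 0]]]'

```text
clock: 17.22
tool_pos: [0.3425, -0.5039, 0.3048]
tool_rot: [[-0.036, 0.999, -0.014], [0.999, 0.036, 0.011], [0.011, -0.013, -1.0]]
wrist_force: [-0.4, -0.1, -0.8]
gripper_width: 0.0341
```

```bash
python3 ck.py n; sleep 0; python3 ck.py o
```

```text
17.2167 [ 0.34254684 -0.50385193  0.30478645]
scene jar ((0.7408607006072998, -0.20603273808956146), 0.04180387407541275)
  band 0.06 797 rail-y min/max/mid -0.2607 -0.2059 -0.2333
  band 0.105 89 rail-y min/max/mid -0.2448 -0.2251 -0.235
  band 0.205 243 rail-y min/max/mid -0.2445 -0.2189 -0.2317
  jar rail-y -0.23108768570810556
  square tab (450.018798828125, -101.29241180419922)
top jar ((0.7405519485473633, -0.20575977861881256), 0.041785359382629395)
  band 0.06 544 rail-y min/max/mid -0.2401 -0.2012 -0.2206
  band 0.105 117 rail-y min/max/mid -0.259 -0.2071 -0.2331
  band 0.205 327 rail-y min/max/mid -0.244 -0.218 -0.231
  jar rail-y -0.23080439315885307
  square tab (449.345947265625, -101.30160522460938)
TCP rail-y -0.5151994421155549
17.3167 [ 0.34318308 -0.50312213  0.30483969]
scene jar ((0.7409582138061523, -0.20612822473049164), 0.04161364212632179)
  band 0.06 773 rail-y min/max/mid -0.2608 -0.2057 -0.2333
  band 0.105 93 rail-y min/max/mid -0.246 -0.2225 -0.2342
  band 0.205 245 rail-y min/max/mid -0.2444 -0.2192 -0.2318
  jar rail-y -0.231186430465281
  square tab (449.9138488769531, -101.02269744873047)
top jar ((0.7401655316352844, -0.20592214167118073), 0.041837457567453384)
  band 0.06 543 rail-y min/max/mid -0.2402 -0.2013 -0.2207
  band 0.105 112 rail-y min/max/mid -0.2439 -0.2024 -0.2231
  band 0.205 324 rail-y min/max/mid -0.2437 -0.2181 -0.2309
  jar rail-y -0.2309535315939784
  square tab (449.2288818359375, -101.34307098388672)
TCP rail-y -0.5144916804372289
```

View pics/o_top.png

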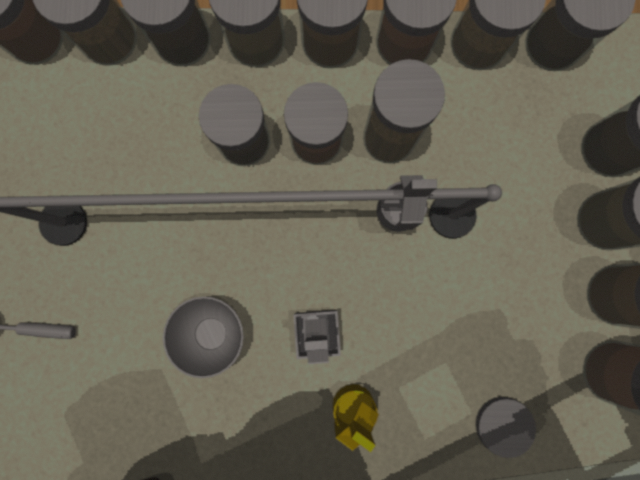

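View pics/o_scene.png

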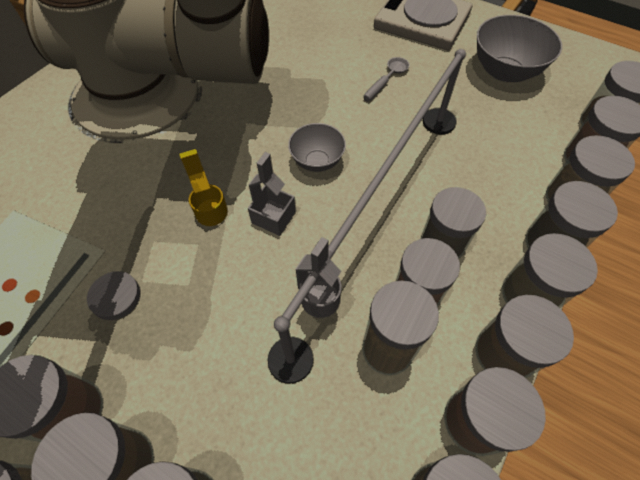

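In the top view the carrier hangs at (410,200) below the tall jar (408,95). The square tab is back at its first reading, so the shift was occlusion. I'll let everything settle briefly, check for stillness, then hand in.

Request:
send_rows --moves '[[[0, 0, 0], [0, 0, 0]], [[0, 0, 0], [0, 0, 0]], [[0, 0, 0], [0, 0, 0]], [[0, 0, 0], [0, 0, 0]], [[0, 0, 0], [0, 0, 0]], [[0, 0, 0], [0, 0, 0]], [[0, 0, 0], [0, 0, 0]], [[0, 0, 0], [0, 0, 0]], [[0, 0, 0], [0, 0, 0]], [[0, 0, 0], [0, 0, 0]]]'

```text
clock: 18.25
tool_pos: [0.3458, -0.5002, 0.3063]
tool_rot: [[-0.042, 0.999, -0.012], [0.999, 0.042, 0.009], [0.01, -0.012, -1.0]]
wrist_force: [-0.3, 0.4, 0.4]
gripper_width: 0.034
```

```bash
python3 ck.py p | grep -v band; python3 - <<'E'
import cv2,numpy as np
from plant import bot
for n in("scene","top"):
    a=cv2.imread(f"pics/o_{n}.png").astype(int);b=cv2.imread(f"pics/p_{n}.png").astype(int)
    r=(slice(220,330),slice(280,360)) if n=="scene" else (slice(160,240),slice(370,450))
    print(n,np.abs(a-b)[r].mean(),np.abs(a-b)[r].max())
bot.sign_off()
E
```

```text
18.25 [ 0.34575118 -0.50016459  0.30627913]
scene jar ((0.740958034992218, -0.2061200588941574), 0.041706107556819916)
  jar rail-y -0.23117826328903437
  square tab (450.27838134765625, -101.85076904296875)
top jar ((0.7402557134628296, -0.20614737272262573), 0.04202444106340408)
  jar rail-y -0.23118169638991354
  square tab (449.2337646484375, -101.33633422851562)
TCP rail-y -0.5116231235196298
scene 1.0961742424242424 6
top 0.879375 7
the job is handed in; nothing more can be done
```

The steel round carrier now hangs on the rail centred in front of the tall jar, and the job is handed in at about 18 s. I hooked it over the left end (rail y about 190 mm) and released it there briefly to confirm it hung by itself. Then I regripped it, slid it along the rail without lifting it off, let go and moved the arm clear.

**Last checks:**
- **Centring:** measured along the rail, the carrier's tab is at -230.9 mm (top) and -231.8 mm (scene). The jar is at -231.0 and -231.2 mm, so it is centred within about 1 mm. The scene reading of the cup itself sits about 2 mm to one side of the jar, so the two readings disagree slightly.
- **Stillness:** pictures about 1 s apart, before hand-in, differ only by image noise.
- **Bystanders:** the tall jar and the square carrier read the same as at the start, within about 1 mm.

**Readings that disagreed:** one scene reading had the square carrier's tab about 5 mm off while the arm partly hid it. It returned to its starting value once the arm was clear. Top-view readings of the cup and hook bodies came out uneven because they were only partly visible, so I did not use them.

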